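# Show the strainer basket to the bench camera

## Robot

A 7-joint arm with a two-finger parallel gripper is mounted at the origin on the work surface. World frame = base frame: x ahead of the robot, y to its left, z up, the work surface at z = 0. Lengths are in mm, angles in rad, forces in N, time in s.
With the tool pointing down it reaches from about 400 to 900 mm from the base axis. Payload 5.5 kg.
Tool frame: the origin (TCP) lies midway between the tips of the shut fingers; the grasp point (between the pads) lies 19 mm behind it (hold_point_z is the distance from the TCP to the grasp point, in mm); z points along the fingers, y is the line along which they close (so a half turn about z gives the same grasp; the last joint's range is limited). The gripper opens to 92 mm and grips with 3 to 60 N. Pads are 19 mm wide; open, the fingers measure 130 mm over their backs; the gripper's body (75 mm by 190 mm) begins 47 mm behind the grasp point.
Start: joints at [1.546, 0.501, -0.427, 1.55, 0.221, 1.138, -0.21], TCP at [184.532, -623.256, 226.729] pointing down, gripper open.
Joint ranges: [-2.88, 2.88], [-0.31, 2.03], [-1.54, 1.56], [0.2, 2.42], [-1.41, 4.55], [0.19, 2.02], [-2.57, 2.57]. Speed limits (rad/s): [2.57, 2.57, 3.14, 3.14, 3.14, 3.14, 3.14].

## Interface

Orientations are given as a unit quaternion [x, y, z, w].
In Python, from rig import * gives the robot as it stands.
- The arm moves only by the shell command python3 -m handwheel 'ROWS'. ROWS is JSON, a list of rows, each a list of 3 entries, a list of its own where there are three numbers: the turn, a rotation vector about the tool's x, y, z in rad, then the shift along the tool's x, y, z in m, then the opening in per cent of the stroke, from 0 (shut) to 100 (fully open). A call has 1 to 8 rows; each row is the pose to reach, as a shift and turn from the pose commanded when the call began, along the tool's axes at that moment; what a row does not reach only later rows make up. A row lasts 1/12 s, in which the tool goes at most 41.7 mm and 7.16 degrees, less where a joint would pass 70% of its speed; a pose out of reach is approached as far as the arm can. A call with a gripper value outside its range is refused whole. The fingers move at their own pace and stop on an object; the grip force is fixed at half the most. Time passes only in rows, so rows that repeat a pose let the fingers close. It gives the time, the measured TCP pose, the force, the opening and the grip force at its end, in the units of the state.
- sense(): the state, without advancing time (a new reading comes with each control period).
- camera(name): name is "scene" or "top" or "wrist"; returns a dict with "frame" (384x512x3 uint8, red, green, blue), "depth" (384x512 float32, mm along the optical axis (not along the pixel's ray), 0 where there is no reading), "fx", "fy", "cx", "cy" (pixels), "R" (3x3) and "t" (3): a world point X has camera coordinates R X + t. Camera axes: x right, y down, z forward; pixel columns grow to the right and rows downward; lengths in mm; the calibration is good to about 2 mm. A picture is of the moment at which its call begins.
- finish_job(): hands the job in; it is judged then, once.
The state is a dict: "t": time; "q": joint angles; "qd": joint speeds; "tau": joint torques, N m; "tcp_pos": TCP position; "tcp_rot": TCP orientation; "ft_force": force on the tool from outside, world axes, zero at the start; "moment": the same for the moment, N m; "gripper_width": finger opening in mm; "grip_force": force on a finger pad.
Only numpy, scipy, OpenCV 4.12 (cv2) and the standard library are available. Lean on these libraries where they do the work, as an engineer would, in place of code of your own. Each camera call takes 0.05 s, during which the arm holds its last target. There are 200 camera calls.

## Task

The irrigation strainer on the potting bench is shut off and its lid is already unscrewed: lift the lid off and set it down flat, rim down, in the empty white seed tray, and let go of it. Then draw the basket straight out by its pull tab and hold it up to the bench camera, tipped so that its bottom faces squarely into the upward-looking lens, centred in front of it and about 15 cm away, and finish while still holding it there motionless. Drop neither part, do not touch the camera, and leave the pot, the hose coupling and the trowel where they are.

Things in the scene. Friction and masses are not known exactly. Their poses are not given: they have to be found in the camera images.
- strainer: Grey plastic basket strainer of an irrigation line on a steel base plate (200 x 100 mm) fixed to the bench; its short pipe with a shut ball valve each side runs along its x axis, 316 mm long over all. Origin: centre of the underside, z up. The upright bowl in the middle has an open mouth (64 mm bore, 78 mm outside) 128 mm above the origin; a shoulder of 104 mm diameter, 110 mm above the origin, carries the lid. The valve levers, 110 mm along x either side, reach 116 mm up.
- lid: The lid, a loose black deep screw cap, already unscrewed (no thread to turn), 94 mm diameter, 104 mm tall with its wing, about 0.16 kg. Origin: centre of its open lower rim, z up. It sits over the strainer's neck (84 mm bore inside, neck 78 mm, 18 mm deep) and hides the basket; the basket inside stands up to 57 mm above the lid's rim, so it must be lifted straight up at least 60 mm to come clear.
- lid_wing (a point): Point in the middle of the lid's wing, the upright bar across its top by which it is lifted, 88 mm above the lid's rim. The wing is 14 mm thick along this frame's x, 64 mm long along y, and its free height above the lid's closed top is 32 mm (16 mm above and below this point). z up.
- lid_rim (a point): Centre of the lid's open lower rim (same as the lid's origin), z up. Rim down in the tray it is 4 mm above the tray's underside.
- basket: The strainer basket inside the strainer, loose: a steel mesh sleeve in a grey cage, 56 mm diameter, 80 mm deep, with a 72 mm rim flange 5 mm thick that rests on the mouth of the strainer, and a pull tab standing on a bridge across its open top; 119 mm tall in all, about 0.12 kg. Origin: centre of its closed bottom. z: from the bottom up to the tab.
- basket_tab (a point): Point in the middle of the basket's pull tab, 102 mm above the basket's bottom. The tab is 12 mm thick along this frame's x and 34 mm wide along y; its free height above the rim flange is 34 mm (17 mm above and below this point). z: from the bottom to the tab. With the rim on the mouth of the strainer the basket's bottom hangs 80 mm below the mouth; lift it straight up at least 85 mm to come clear.
- basket_base (a point): Centre of the basket's closed bottom, the face to be shown to the camera. z points from the bottom towards the tab, so the bottom looks along -z.
- tray: Empty white plastic seed tray, fixed on the bench, 260 mm (its x) by 190 mm (its y), 45 mm high, walls and floor 4 mm thick. Origin: centre of its underside, z up.
- camera: Small bench camera with a white head, ring of light and black lens barrel, on a round weighted foot of 110 mm diameter fixed to the bench. Origin: centre of the underside of the foot. At its yaw 0 the lens looks towards the robot (its -x) and upwards at 55 degrees above level; its height is about 115 mm.
- lens (a point): Centre of the front of the camera's lens. z points out of the lens along the line of sight (55 degrees above level). The lens centre is 26 mm from the foot's axis towards the side it looks to and 109 mm above the bench.
- pot: Terracotta pot, 92 mm diameter, 85 mm tall, a bystander. Origin: centre of the underside.
- coupling: Brass hose coupling standing on end, 32 mm diameter, 56 mm tall, a bystander. Origin: centre of the underside.
- trowel: Hand trowel lying flat, wooden handle and steel blade, about 290 mm long along its x, blade to +x, 30 mm high, a bystander. Origin: underside, 27 mm beyond the blade end of the handle.
Things that resemble listed ones, but are neither listed nor needed, are in the scene too. What is shaped like the lid but pink is not meant.

How it is judged (in metres and radians):
On the way, in this order (a step that is already met when the one before it is completed fails the run):
1. the lid is off and lies rim down in the seed tray, let go and at rest (x of lid_rim in the frame of tray between -0.085 and 0.085 m and y of lid_rim in the frame of tray between -0.052 and 0.052 m and z of lid_rim in the frame of tray below 0.01 m and angle between lid_rim's own z axis and vertical below 0.12 rad and contact force between lid and the fingers below 0.05 N and contact force between lid and the arm below 0.05 N and linear speed of lid below 0.02 m/s), for 0.2 s.
2. the basket is drawn clear of the strainer's mouth, in the gripper (z of basket_base in the frame of strainer above 0.13 m and contact force between basket and the fingers above 1 N), for 0.1 s.
At the end, for the whole second after the job is handed in: The gripper holds the basket still in the air, touching nothing else: bottom centre 120-180 mm before the lens, within 25 mm of the line of sight each way across, axis within 12 degrees of it, bottom to the lens. The lid lies flat (7 degrees) rim down on the tray floor, at rest, released (all of step 1 and z of basket_base in the frame of lens between 0.12 and 0.18 m and x of basket_base in the frame of lens between -0.025 and 0.025 m and y of basket_base in the frame of lens between -0.025 and 0.025 m and angle between the z axis of basket_base and the z axis of lens, either way round below 0.21 rad and angle between basket_base's own z axis and vertical below 1.2 rad and height (world z) of basket_base above 0.16 m and contact force between basket and the fingers above 1 N and linear speed of basket below 0.03 m/s and contact force between basket and strainer below 0.05 N and contact force between basket and camera below 0.05 N and contact force between basket and tray below 0.05 N and contact force between basket and lid below 0.05 N); the arm keeps its last pose, push and grip.
It fails at once if the pot, the coupling or the trowel is disturbed (moved more than 25 mm) (distance of any of pot, coupling, trowel from where it was at the start of the episode above 0.025 m).
It fails at once if the camera is touched (more than 1 N) (contact force between camera and anything else above 1 N).
It fails at once if the lid is dropped (falls free faster than 0.5 m/s) (contact force between lid and the fingers below 0.01 N and linear speed of lid above 0.5 m/s).
It fails at once if the basket is dropped (falls free faster than 0.5 m/s) (contact force between basket and the fingers below 0.01 N and linear speed of basket above 0.5 m/s).
It also fails if it takes over 54 s, if anything falls off the work surface, if the arm or the gripper's body presses on something with over 40 N, if the wrist force passes 120 N, or if a joint passes its speed limit or range.

## Working session

There is one attempt and no reset: what is moved stays moved. The work goes in short steps, Python scripts to look and compute and a shell command to move; the robot and the scene stay as the last step left them, time stands still between calls to the robot, and variables do not carry over. Pictures are saved under pics/ and viewed, at most 11 in all, crops included, and the job is handed in when it is done.

```bash
mkdir -p pics; ls; cat > h.py <<'E'
from rig import *
import numpy as np, cv2
from scipy.spatial.transform import Rotation as Ro
def grab(n,name):
    c=camera(n); cv2.imwrite('pics/%s.png'%name,c['frame'][:,:,::-1]); np.savez('pics/%s.npz'%name,**c); return c
def cloud(c):
    v,u=np.mgrid[:384,:512]; z=c['depth']
    P=np.stack([(u-c['cx'])/c['fx']*z,(v-c['cy'])/c['fy']*z,z],-1)
    return (P-c['t'])@c['R']
E
python3 - <<'E'
from h import *
for n in ['scene','top']:
    c=grab(n,n); print(n,c['fx'],c['cx'],c['cy'],c['R'].round(3).tolist(),c['t'], (c['depth']>0).mean())
s=sense(); print({k:np.round(s[k],3).tolist() for k in s})
im=np.hstack([cv2.imread('pics/scene.png'),cv2.imread('pics/top.png')])
E
```

```text
pics
scene 404.64229552535744 252.20817587565332 190.2079030074439 [[0.776, 0.631, -0.011], [0.416, -0.524, -0.743], [-0.474, 0.572, -0.669]] [-465.13918596 -169.64599319 1522.54875117] 0.9954935709635416
top 390.5142292438009 254.1128315032357 186.53011879283954 [[-0.026, -1.0, 0.011], [-0.986, 0.024, -0.163], [0.162, -0.015, -0.987]] [   2.2624969   604.52640027 1250.9471428 ] 0.9961598714192709
{'t': 0.1, 'q': [1.546, 0.502, -0.427, 1.551, 0.221, 1.138, -0.21], 'qd': [-0.001, -0.003, -0.002, -0.002, -0.0, -0.0, -0.001], 'tau': [-0.011, -56.787, -5.839, -27.992, -0.069, 0.024, 0.0], 'tcp_pos': [184.303, -622.669, 225.784], 'tcp_rot': [0.99, 0.143, -0.0, -0.001], 'ft_force': [-1.258, -0.094, -0.536], 'moment': [-0.001, -0.048, 0.04], 'grip_force': 0.0, 'gripper_width': 92.05}
```

View pics/scene.png

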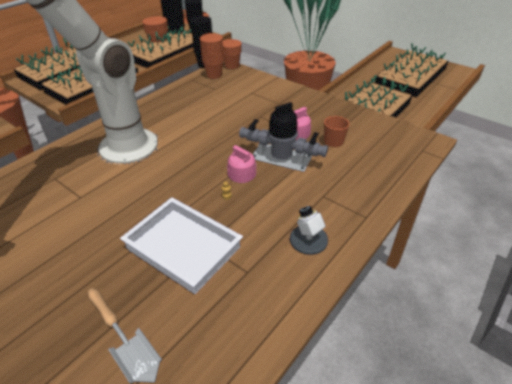

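View pics/top.png

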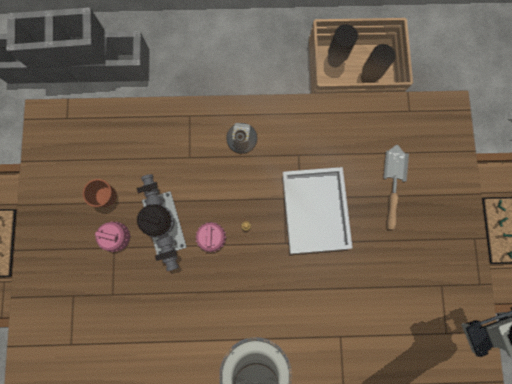

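The scene view shows the black lid on the strainer at about (284,122), the tray at (182,242) and the camera at (310,230). There are pink decoys at (241,165) and (302,122). In the top view the lid is at (155,220), the tray at (317,210) and the camera at (241,137). The arm is at the lower right and hides none of them.

```bash
python3 - <<'E'
from h import *
for n in ['scene','top']:
    c=dict(np.load('pics/%s.npz'%n)); P=cloud(c); f=c['frame'].astype(int); hsv=cv2.cvtColor(c['frame'],cv2.COLOR_RGB2HSV)
    def box(u0,v0,u1,v1):
        m=np.zeros((384,512),bool); m[v0:v1,u0:u1]=1; return m
    R={'scene':dict(lid=(262,98,302,145),cam=(285,200,332,256),tray=(118,195,245,290),st=(235,115,330,170)),
       'top':dict(lid=(132,200,178,240),cam=(222,118,262,156),tray=(278,162,356,258),st=(135,170,190,275))}[n]
    X=P[box(*R['lid'])&(f.max(-1)<70)]; 
    print(n,'lid zmax',np.percentile(X[:,2],[50,95,99,100]).round(1))
    zt=np.percentile(X[:,2],99.5)
    W=X[X[:,2]>zt-22]; r=cv2.minAreaRect(W[:,:2].astype(np.float32)); print(' wing',r,len(W))
    w,V=np.linalg.eigh(np.cov(W[:,:2].T)); print(' pca ang long',np.degrees(np.arctan2(V[1,1],V[0,1])),np.sqrt(w), W.mean(0))
    B=X[(X[:,2]>130)&(X[:,2]<zt-25)]; print(' body circ',cv2.minEnclosingCircle(B[:,:2].astype(np.float32)), np.percentile(B[:,2],[5,50,95]))
    X=P[box(*R['tray'])&(hsv[...,1]<60)&(f.min(-1)>110)]; 
    X=X[X[:,2]<60]; print(' tray',cv2.minAreaRect(X[:,:2].astype(np.float32)),np.percentile(X[:,2],[5,50,99]))
    X=P[box(*R['cam'])]; H=X[X[:,2]>50]; print(' camhead',H.mean(0),H.min(0),H.max(0))
    F=X[(X[:,2]>8)&(X[:,2]<50)]; print(' foot',cv2.minEnclosingCircle(F[:,:2].astype(np.float32)))
    m=box(*R['cam'])&(P[...,2]>50)
    Wt=P[m&(f.min(-1)>150)]; Bk=P[m&(f.max(-1)<90)]; print(' white',len(Wt),Wt.mean(0) if len(Wt) else 0,' black',len(Bk),Bk.mean(0) if len(Bk) else 0)
    # levers / strainer ends
    X=P[box(*R['st'])]; X=X[(X[:,2]>20)&(X[:,2]<120)]; print(' strainer',cv2.minAreaRect(X[:,:2].astype(np.float32)))
big=[cv2.resize(cv2.imread('pics/top.png')[115:160,215:270],None,fx=8,fy=8,interpolation=2),cv2.resize(cv2.imread('pics/top.png')[195:245,125:180],None,fx=8,fy=8,interpolation=2)]
s=cv2.imread('pics/scene.png'); big2=[cv2.resize(s[200:260,280:340],None,fx=5,fy=5),cv2.resize(s[95:170,235:335],None,fx=5,fy=5)]
o=np.zeros((600,800,3),np.uint8)
cv=np.zeros((780,800+80,3),np.uint8)
a=np.hstack([cv2.resize(b,(400,300)) for b in big]); b=np.hstack([cv2.resize(x,(400,300)) for x in big2])
cv2.imwrite('pics/crop1.png',np.vstack([a,b]))
E
```

```text
scene lid zmax [166.9 211.7 214.9 887.9]
 wing ((808.7818603515625, -187.56881713867188), (51.55381774902344, 1179.2310791015625), 33.24130630493164) 118
 pca ang long 124.17623683658891 [ 14.82633901 150.60529355] [507.84456031 272.46475284 218.49867498]
 body circ ((499.3059997558594, 285.61309814453125), 46.39072036743164) [133.98700078 167.06991567 186.81838106]
 tray ((500.76263427734375, -201.49554443359375), (320.08154296875, 240.3590087890625), 3.0954220294952393) [ 0.77192245  5.19836196 46.90030628]
 camhead [793.4482782    9.39385977  97.50712251] [ 747.32936567 -666.57512548   50.55258429] [1153.5481902    52.70325272  887.85871622]
 foot ((788.2153930664062, 24.773210525512695), 55.66941833496094)
 white 313 [801.92227331  16.74542768  91.71434648]  black 105 [772.76460126  15.30324671 117.54593564]
 strainer ((489.5098571777344, 313.1415100097656), (390.00042724609375, 248.77871704101562), 51.11539840698242)
top lid zmax [ 179.6  213.2  215.9 1332.5]
 wing ((454.16680908203125, 164.01998901367188), (335.8693542480469, 21.669387817382812), 72.51070404052734) 122
 pca ang long 70.5941699894497 [ 4.38941526 33.57903426] [492.73431516 290.83979516 220.87531299]
 body circ ((493.761474609375, 293.8232421875), 48.591915130615234) [145.37463483 179.30003291 184.53172265]
 tray ((529.4761962890625, -225.58644104003906), (285.94696044921875, 215.40740966796875), 3.191587448120117) [-0.81451333  4.51442089 49.15153513]
 camhead [773.77153069  24.73138688 110.95229317] [393.36398838  -4.11402767  55.15022396] [ 820.19612553   53.72917399 1332.49403002]
 foot ((788.0802001953125, 24.25347328186035), 56.68927764892578)
 white 33 [779.74686055  22.09673237 140.11184011]  black 74 [757.97908911  29.20716021 124.63446259]
 strainer ((496.9288330078125, 285.9709167480469), (315.8085021972656, 84.84276580810547), 16.09258460998535)
```

View pics/crop1.png

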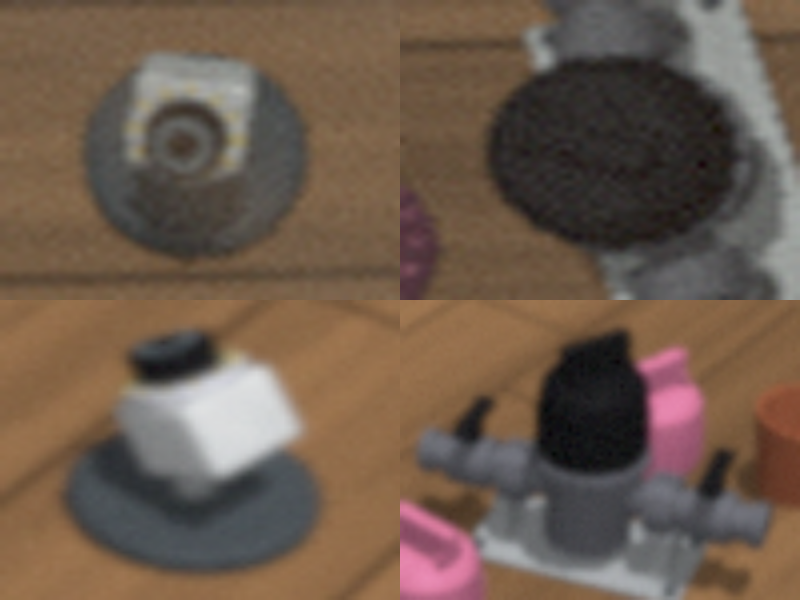

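The crop shows the camera's lens tipped up toward the robot, centred near top pixel (240,136). The lid's wing stands upright and can only be made out in the scene view. I'll reject depth outliers to get the wing yaw and the lens axis.

```bash
python3 - <<'E'
from h import *
lc=np.array([496,290]); cc=np.array([788,24.5])
for n in ['scene','top']:
    c=dict(np.load('pics/%s.npz'%n)); P=cloud(c); f=c['frame'].astype(int); hsv=cv2.cvtColor(c['frame'],cv2.COLOR_RGB2HSV)
    d=np.hypot(*(P[...,:2]-lc).transpose(2,0,1))
    W=P[(d<55)&(P[...,2]>192)&(P[...,2]<230)]; print(n,'wing',len(W),W.mean(0),cv2.minAreaRect(W[:,:2].astype(np.float32)))
    w,V=np.linalg.eigh(np.cov(W[:,:2].T)); print(' ang',np.degrees(np.arctan2(V[1,1],V[0,1])),np.sqrt(w),np.percentile(W[:,2],[90,98]))
    T=P[(d<55)&(P[...,2]>170)&(P[...,2]<188)]; print(' top',len(T),cv2.minEnclosingCircle(T[:,:2].astype(np.float32)))
    dc=np.hypot(*(P[...,:2]-cc).transpose(2,0,1)); m=(dc<60)&(P[...,2]>40)&(P[...,2]<140)
    Wt=P[m&(f.min(-1)>130)]; Bk=P[m&(f.max(-1)<110)]; 
    print(' white',len(Wt),Wt.mean(0),' black',len(Bk),Bk.mean(0), 'yellow',P[m&(hsv[...,1]>80)].mean(0))
    b,a=np.median(Bk,0),np.median(Wt,0); print(' yaw of white->black',np.degrees(np.arctan2(b[1]-cc[1],b[0]-cc[0])))
    m=(P[...,0]>350)&(P[...,0]<700)&(P[...,1]<-50)&(P[...,1]>-400)&(P[...,2]>38)&(P[...,2]<50)&(hsv[...,1]<60)
    X=P[m]; k=cv2.connectedComponents(m.astype(np.uint8))[1]; 
    l=np.argmax(np.bincount(k[m])); X=P[k==l]; print(' tray rim',len(X),cv2.minAreaRect(X[:,:2].astype(np.float32)))
    l=(abs(P[...,0]-cc[0])>0)&(np.hypot(P[...,0]-498,P[...,1]-290)<170)&(np.hypot(P[...,0]-498,P[...,1]-290)>70)&(P[...,2]>40)&(P[...,2]<120)&(hsv[...,1]<60)
    X=P[l]; w,V=np.linalg.eigh(np.cov(X[:,:2].T));print(' pipe',len(X),X.mean(0),np.degrees(np.arctan2(V[1,1],V[0,1])))
E
```

```text
scene wing 147 [497.46277439 290.80649173 205.34331359] ((497.3997497558594, 293.7585754394531), (66.35704040527344, 24.369720458984375), 71.76358032226562)
 ang 68.54834581230617 [ 4.38227836 19.53789941] [214.31720561 216.15844021]
 top 246 ((497.49578857421875, 291.053955078125), 45.61659622192383)
 white 376 [798.44540757  16.82134273  87.60752333]  black 120 [769.29065401  22.00639058 107.27974845] yellow [765.5992737   28.16424462 104.24826528]
 yaw of white->black -168.19373830228403
 tray rim 1276 ((524.5122680664062, -218.15737915039062), (274.4510803222656, 204.51907348632812), 3.0954220294952393)
 pipe 680 [508.36049232 285.9837569   81.17948397] -163.86686276545856
top wing 132 [493.37720514 292.72995124 210.15754443] ((495.05340576171875, 294.0228271484375), (63.2093391418457, 27.08466148376465), 66.42385864257812)
 ang 68.53216359839162 [ 5.32853746 19.99501408] [215.16078713 217.00711842]
 top 576 ((493.9873046875, 294.37127685546875), 45.230770111083984)
 white 98 [793.50767591  22.87106688  96.81700936]  black 131 [763.68665037  27.01891837 103.86648693] yellow [765.73093004  30.51796376 110.59317269]
 yaw of white->black 174.151776050362
 tray rim 974 ((525.0133666992188, -219.66204833984375), (272.5279541015625, 203.1313018798828), 3.223940134048462)
 pipe 789 [484.04864016 289.83942371  91.61796781] -163.8443983646839
```

```bash
cat >> h.py <<'E'
def rel(pos,R=None):
    s=sense(); p=np.array(s['tcp_pos']); R0=Ro.from_quat(s['tcp_rot']); R=R0 if R is None else R
    print('t',round(s['t'],2),'tcp',p.round(1),'q',np.round(s['q'],2),'w',s['gripper_width'])
    print(' turn',(R0.inv()*R).as_rotvec().round(4).tolist(),'shift m',(R0.inv().apply(np.array(pos)-p)/1000).round(4).tolist())
def down(ydeg):  # tool z down, tool y at world azimuth ydeg
    a=np.radians(ydeg); y=np.array([np.cos(a),np.sin(a),0]); z=np.array([0,0,-1.]); return Ro.from_matrix(np.stack([np.cross(y,z),y,z],1))
E
python3 - <<'E'
from h import *
rel([500,-330,350],down(-45)); rel([470,250,380],down(-21))
E
```

```text
t 0.1 tcp [ 184.3 -622.7  225.8] q [ 1.55  0.5  -0.43  1.55  0.22  1.14 -0.21] w 92.04953789265024
 turn [-0.0017, -0.0005, -0.4975] shift m [0.3858, -0.1912, -0.1239]
t 0.1 tcp [ 184.3 -622.7  225.8] q [ 1.55  0.5  -0.43  1.55  0.22  1.14 -0.21] w 92.04953789265024
 turn [-0.0016, -0.0009, -0.9164] shift m [0.5217, -0.7559, -0.1529]
```

```bash
python3 -m handwheel '[[[0,0,-0.5],[0.39,-0.19,-0.124],100],[[0,0,-0.5],[0.39,-0.19,-0.124],100],[[0,0,-0.5],[0.39,-0.19,-0.124],100],[[0,0,-0.5],[0.39,-0.19,-0.124],100],[[0,0,-0.5],[0.39,-0.19,-0.124],100],[[0,0,-0.5],[0.39,-0.19,-0.124],100],[[0,0,-0.5],[0.39,-0.19,-0.124],100],[[0,0,-0.5],[0.39,-0.19,-0.124],100]]'; python3 -c "
from h import *
rel([470,200,380],down(-21))"
```

```text
t: 0.77
tcp_pos: [421.8, -405.2, 318.6]
tcp_rot: [0.923, 0.384, -0.0, -0.0]
ft_force: [0.3, -0.5, 0.9]
gripper_width: 91.9
grip_force: 0.0
t 0.77 tcp [ 421.8 -405.2  318.6] q [ 1.24  0.34 -0.66  1.6   0.22  1.27 -0.25] w 91.85531803066354
 turn [-0.0006, 0.0001, -0.4167] shift m [0.4629, -0.3929, -0.0613]
```

```bash
python3 -m handwheel '[[[0,0,-0.1],[0.463,-0.393,-0.06],100],[[0,0,-0.15],[0.463,-0.393,-0.06],100],[[0,0,-0.2],[0.463,-0.393,-0.06],100],[[0,0,-0.25],[0.463,-0.393,-0.06],100],[[0,0,-0.3],[0.463,-0.393,-0.06],100],[[0,0,-0.35],[0.463,-0.393,-0.06],100],[[0,0,-0.4167],[0.463,-0.393,-0.06],100],[[0,0,-0.4167],[0.463,-0.393,-0.06],100]]'; python3 -c "
from h import *
c=grab('wrist','w1')
rel([460,240,390],down(-21))"
```

```text
t: 1.43
tcp_pos: [446.6, -74.2, 351.1]
tcp_rot: [0.823, 0.568, -0.0, 0.0]
ft_force: [0.8, 0.1, -0.3]
gripper_width: 92.0
grip_force: 0.0
t 1.48 tcp [447.8 -64.3 352.4] q [ 1.03  0.04 -0.96  1.84  0.03  1.28 -0.29] w 91.6546599476496
 turn [0.0011, -0.0023, 0.0117] shift m [0.2897, -0.0943, -0.037]
```

View pics/w1.png

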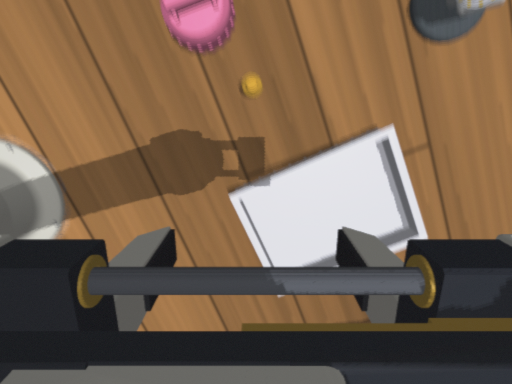

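The wrist view looks along tool +x. It shows the tray at about (330,205), a pink decoy at (200,20) and the camera foot at (447,12). I'll carry on to the lid.

```bash
python3 -m handwheel '[[[0,0,0.01],[0.29,-0.094,-0.037],100],[[0,0,0.01],[0.29,-0.094,-0.037],100],[[0,0,0.01],[0.29,-0.094,-0.037],100],[[0,0,0.01],[0.29,-0.094,-0.037],100],[[0,0,0.01],[0.29,-0.094,-0.037],100],[[0,0,0.01],[0.29,-0.094,-0.037],100],[[0,0,0.01],[0.29,-0.094,-0.037],100],[[0,0,0.01],[0.29,-0.094,-0.037],100]]'; python3 - <<'E'
from h import *
c=grab('wrist','w2'); P=cloud(c); f=c['frame'].astype(int)
d=np.hypot(P[...,0]-496,P[...,1]-292)
W=P[(d<55)&(P[...,2]>192)&(P[...,2]<230)]
if len(W)>10:
    print('wing',len(W),W.mean(0),cv2.minAreaRect(W[:,:2].astype(np.float32)),np.percentile(W[:,2],[90,98]))
    w,V=np.linalg.eigh(np.cov(W[:,:2].T)); print(' ang',np.degrees(np.arctan2(V[1,1],V[0,1])))
T=P[(d<55)&(P[...,2]>170)&(P[...,2]<188)]
if len(T)>10: print(' top',len(T),cv2.minEnclosingCircle(T[:,:2].astype(np.float32)))
rel([495,292,260],down(-21))
E
```

```text
t: 2.15
tcp_pos: [461.8, 234.5, 388.8]
tcp_rot: [0.825, 0.565, 0.001, -0.001]
ft_force: [-0.6, -0.4, 1.0]
gripper_width: 91.7
grip_force: 0.0
wing 922 [494.67429058 298.43737814 210.84054001] ((494.59423828125, 297.5472106933594), (62.766090393066406, 29.940261840820312), 69.6695556640625) [214.56368198 215.29028433]
 ang 69.21694427078516
 top 3662 ((494.4671325683594, 297.3962097167969), 44.98481369018555)
t 2.2 tcp [461.6 235.5 388.8] q [ 0.46  0.27 -1.17  1.64  0.25  1.4  -1.11] w 91.82978612457617
 turn [-0.0017, -0.0046, -0.0011] shift m [0.0641, 0.011, 0.1291]
```

View pics/w2.png

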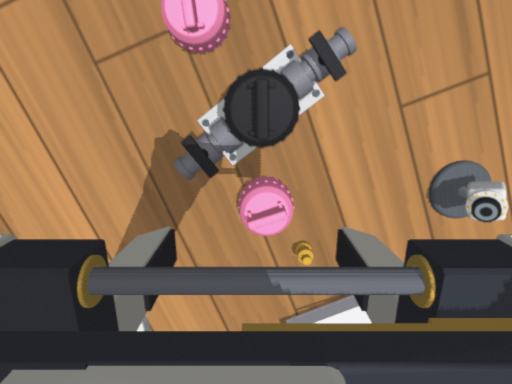

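```bash
python3 -m handwheel '[[[0,0,0],[0.0665,0.0102,0.08],100],[[0,0,0],[0.0665,0.0102,0.08],100],[[0,0,0],[0.0665,0.0102,0.08],100],[[0,0,0],[0.0665,0.0102,0.12],100],[[0,0,0],[0.0665,0.0102,0.16],100],[[0,0,0],[0.0665,0.0102,0.19],100],[[0,0,0],[0.0665,0.0102,0.202],100],[[0,0,0],[0.0665,0.0102,0.202],100]]'; python3 - <<'E'
from h import *
rel([495,294,187],down(-21))
c=dict(np.load('pics/w2.npz')); P=cloud(c); f=c['frame'].astype(int); hsv=cv2.cvtColor(c['frame'],cv2.COLOR_RGB2HSV)
cc=np.array([788,24.5]); dc=np.hypot(*(P[...,:2]-cc).transpose(2,0,1)); m=(dc<70)&(P[...,2]>40)&(P[...,2]<140)
Bk=P[m&(f.max(-1)<80)]; print('black',len(Bk),Bk.mean(0)); F=P[(dc<75)&(P[...,2]>8)&(P[...,2]<35)]; print('foot',cv2.minEnclosingCircle(F[:,:2].astype(np.float32)))
cv2.imwrite('pics/lens.png',cv2.resize(cv2.imread('pics/w2.png')[150:235,420:512],None,fx=6,fy=6,interpolation=cv2.INTER_CUBIC))
E
```

```text
t: 2.87
tcp_pos: [495.6, 284.3, 182.9]
tcp_rot: [0.827, 0.562, -0.003, -0.0]
ft_force: [-0.3, -0.8, -0.1]
gripper_width: 91.8
grip_force: 0.0
t 2.87 tcp [495.6 284.3 182.9] q [ 0.17  0.58 -0.99  1.78  0.54  1.09 -1.39] w 91.81040206026822
 turn [-0.0041, 0.0048, -0.01] shift m [0.0088, -0.0042, -0.0042]
black 291 [763.51935879  38.83271648 107.61482051]
foot ((785.6138916015625, 29.115947723388672), 55.11649703979492)
```

View pics/lens.png

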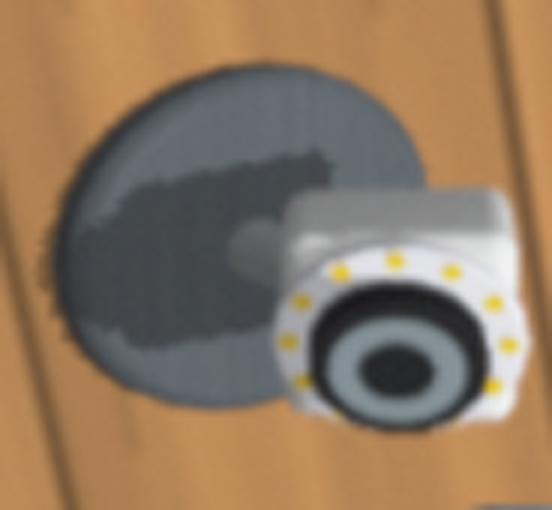

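The lens pupil sits at crop (395,370), which is wrist pixel (485.8, 211.7).

```bash
python3 -m handwheel '[[[0,0,0],[0,0,0],100],[[0,0,0],[0,0,0],100]]'; python3 - <<'E'
from h import *
rel([495,294,187],down(-21))
c=dict(np.load('pics/w2.npz'))
d=c['R'].T@np.array([(485.8-c['cx'])/c['fx'],(211.7-c['cy'])/c['fy'],1]); o=-c['R'].T@c['t']; print('cam at',o, 'lens@109',o+d*(109-o[2])/d[2], 'depth',cloud(c)[211,485])
for n,(u,v) in dict(top=(215+183*55/400,115+142*45/300),scene=(280+175*60/400,200+50*60/300)).items():
    c=dict(np.load('pics/%s.npz'%n)); d=c['R'].T@np.array([(u-c['cx'])/c['fx'],(v-c['cy'])/c['fy'],1]); o=-c['R'].T@c['t']; print(n,o+d*(109-o[2])/d[2],cloud(c)[round(v),round(u)])
E
```

```text
t: 3.03
tcp_pos: [498.4, 287.2, 188.3]
tcp_rot: [0.827, 0.562, 0.002, 0.0]
ft_force: [0.7, 0.9, -0.2]
gripper_width: 91.7
grip_force: 0.0
t 3.03 tcp [498.4 287.2 188.3] q [ 0.17  0.57 -0.99  1.77  0.54  1.09 -1.39] w 91.69944664739532
 turn [0.0019, -0.0026, -0.0102] shift m [0.0051, -0.0057, 0.0013]
cam at [490.80252488 305.3909602  546.99410767] lens@109 [761.63451673  31.62456634 109.        ] depth [759.98304601  33.91432391 110.13002356]
top [760.7251167   29.04894374 109.        ] [761.42312356  29.5358625  110.06656806]
scene [767.62416177  28.30202239 109.        ] [771.03523579  20.79395084 116.94626129]
```

```bash
python3 -m handwheel '[[[0,0,-0.01],[0.005,-0.005,0],100],[[0,0,-0.01],[0.005,-0.005,0],0],[[0,0,-0.01],[0.005,-0.005,0],0],[[0,0,-0.01],[0.005,-0.005,0],0],[[0,0,-0.01],[0.005,-0.005,0],0],[[0,0,-0.01],[0.005,-0.005,0],0],[[0,0,-0.01],[0.005,-0.005,0],0],[[0,0,-0.01],[0.005,-0.005,0],0]]'; python3 -c "
from h import *
rel([495,294,300],down(-21))"
```

```text
t: 3.7
tcp_pos: [494.5, 292.7, 186.1]
tcp_rot: [0.824, 0.566, -0.0, 0.0]
ft_force: [-0.1, 0.3, 0.2]
gripper_width: 49.6
grip_force: 0.0
t 3.7 tcp [494.5 292.7 186.1] q [ 0.15  0.57 -0.99  1.77  0.54  1.09 -1.39] w 49.574889730886476
 turn [0.0, 0.0001, 0.0001] shift m [0.0014, 0.0, -0.1139]
```

```bash
python3 -m handwheel '[[[0,0,0],[0,0,0],0],[[0,0,0],[0,0,0],0],[[0,0,0],[0,0,0],0],[[0,0,0],[0,0,0],0],[[0,0,0],[0,0,0],0],[[0,0,0],[0,0,0],0],[[0,0,0],[0,0,0],0],[[0,0,0],[0,0,0],0]]'
```

```text
t: 4.37
tcp_pos: [494.1, 292.9, 186.1]
tcp_rot: [0.824, 0.567, -0.0, -0.0]
ft_force: [-0.7, 0.1, 0.6]
gripper_width: 13.8
grip_force: 30.0
```

```bash
python3 -m handwheel '[[[0,0,0],[0,0,-0.01],0],[[0,0,0],[0,0,-0.03],0],[[0,0,0],[0,0,-0.05],0],[[0,0,0],[0,0,-0.07],0],[[0,0,0],[0,0,-0.09],0],[[0,0,0],[0,0,-0.11],0],[[0,0,0],[0,0,-0.13],0],[[0,0,0],[0,0,-0.13],0]]'; python3 - <<'E'
from h import *
c=grab('wrist','w3'); P=cloud(c)
# basket tab/flange seen around strainer axis
d=np.hypot(P[...,0]-495,P[...,1]-293)
for lo,hi in((120,140),(140,185)):
    m=(d<50)&(P[...,2]>lo)&(P[...,2]<hi); W=P[m]; print(lo,len(W),W.mean(0) if len(W) else '')
rel([525,-219,300],down(-21))
E
```

```text
t: 5.03
tcp_pos: [495.8, 294.5, 320.8]
tcp_rot: [0.824, 0.567, 0.003, 0.0]
ft_force: [0.5, 1.0, -0.9]
gripper_width: 13.7
grip_force: 30.0
120 74 [505.93556968 332.84409082 125.03957646]
140 0 
t 5.08 tcp [495.3 293.8 318.7] q [ 0.22  0.45 -1.09  1.62  0.41  1.32 -1.29] w 14.027238014504578
 turn [0.0032, -0.0032, 0.0001] shift m [-0.4682, 0.2113, 0.0179]
```

```bash
python3 -m handwheel '[[[0,0,0],[-0.015,0.007,0],0],[[0,0,0],[-0.04,0.018,0],0],[[0,0,0],[-0.07,0.032,0],0],[[0,0,0],[-0.1,0.045,0],0],[[0,0,0],[-0.135,0.061,0],0],[[0,0,0],[-0.17,0.077,0],0],[[0,0,0],[-0.205,0.092,0],0],[[0,0,0],[-0.24,0.108,0],0]]'; python3 -m handwheel '[[[0,0,0],[-0.035,0.015,0],0],[[0,0,0],[-0.07,0.031,0],0],[[0,0,0],[-0.105,0.047,0],0],[[0,0,0],[-0.14,0.063,0],0],[[0,0,0],[-0.17,0.077,0],0],[[0,0,0],[-0.2,0.09,0],0],[[0,0,0],[-0.22,0.1,0],0],[[0,0,0],[-0.228,0.103,0],0]]'; python3 - <<'E'
from h import *
rel([525,-219,82],down(-21))
E
```

```text
t: 5.75
tcp_pos: [508.2, 28.0, 315.2]
tcp_rot: [0.824, 0.567, -0.001, -0.0]
ft_force: [1.8, -0.0, -0.8]
gripper_width: 13.6
grip_force: 30.0
t: 6.42
tcp_pos: [522.5, -225.0, 314.4]
tcp_rot: [0.826, 0.564, -0.001, -0.001]
ft_force: [-0.8, -0.6, -0.8]
gripper_width: 13.5
grip_force: 30.0
t 6.42 tcp [ 522.5 -225.   314.4] q [ 1.14  0.42 -1.03  1.64  0.37  1.3  -0.33] w 13.497407859683262
 turn [-0.0019, 0.001, -0.0063] shift m [0.0068, 0.0006, 0.2324]
```

```bash
python3 -m handwheel '[[[0,0,0],[0.004,0,0.03],0],[[0,0,0],[0.004,0,0.065],0],[[0,0,0],[0.004,0,0.1],0],[[0,0,0],[0.004,0,0.135],0],[[0,0,0],[0.004,0,0.17],0],[[0,0,0],[0.004,0,0.2],0],[[0,0,0],[0.004,0,0.22],0],[[0,0,0],[0.004,0,0.22],0]]';python3 -m handwheel '[[[0,0,0],[0,0,0],0],[[0,0,0],[0,0,0],0]]'; python3 -m handwheel '[[[0,0,0],[0,0,0.003],0],[[0,0,0],[0,0,0.006],0],[[0,0,0],[0,0,0.009],0],[[0,0,0],[0,0,0.009],0]]'; python3 -c "
from h import *
s=sense();print(s['tcp_pos'],s['ft_force'])"
```

```text
t: 7.08
tcp_pos: [521.2, -213.7, 91.3]
tcp_rot: [0.824, 0.567, -0.002, -0.004]
ft_force: [-0.3, 1.2, -1.4]
gripper_width: 13.9
grip_force: 30.0
t: 7.25
tcp_pos: [526.2, -215.2, 97.3]
tcp_rot: [0.824, 0.567, 0.001, 0.0]
ft_force: [0.0, 0.5, -0.7]
gripper_width: 13.9
grip_force: 30.0
t: 7.58
tcp_pos: [525.1, -216.3, 87.2]
tcp_rot: [0.824, 0.566, -0.0, 0.0]
ft_force: [-0.6, -0.1, -1.3]
gripper_width: 13.7
grip_force: 30.0
[ 525.08374211 -216.26213225   87.15559342] [-0.59675677 -0.05841237 -1.256763  ]
```

Contact should come at about 80.5 mm, so I'll step down slowly and watch the force.

```bash
python3 -m handwheel '[[[0,0,0],[0,0,0.002],0],[[0,0,0],[0,0,0.004],0],[[0,0,0],[0,0,0.005],0],[[0,0,0],[0,0,0.005],0]]'; python3 -m handwheel '[[[0,0,0],[0,0,0.0015],0],[[0,0,0],[0,0,0.0015],0]]';  python3 -m handwheel '[[[0,0,0],[0,0,0.001],0],[[0,0,0],[0,0,0.001],0]]'
```

```text
t: 7.92
tcp_pos: [525.0, -215.9, 81.8]
tcp_rot: [0.824, 0.566, -0.0, -0.0]
ft_force: [-0.4, -1.2, -0.6]
gripper_width: 13.8
grip_force: 30.0
t: 8.08
tcp_pos: [525.1, -215.9, 80.4]
tcp_rot: [0.824, 0.567, -0.0, -0.0]
ft_force: [-0.1, -0.2, -1.6]
gripper_width: 13.8
grip_force: 30.0
t: 8.25
tcp_pos: [525.3, -215.9, 80.0]
tcp_rot: [0.824, 0.567, -0.0, 0.0]
ft_force: [-1.2, 1.3, 3.3]
gripper_width: 13.9
grip_force: 30.0
```

```bash
python3 -m handwheel '[[[0,0,0],[0,0,0],60],[[0,0,0],[0,0,0],60],[[0,0,0],[0,0,0],60],[[0,0,0],[0,0,0],60],[[0,0,0],[0,0,0],60],[[0,0,0],[0,0,0],60],[[0,0,0],[0,0,-0.02],60],[[0,0,0],[0,0,-0.05],60]]'; python3 -m handwheel '[[[0,0,0],[0,0,-0.04],100],[[0,0,0],[0,0,-0.08],100],[[0,0,0],[0,0,-0.12],100],[[0,0,0],[0,0,-0.16],100],[[0,0,0],[0,0,-0.2],100],[[0,0,0],[0,0,-0.22],100]]'; python3 - <<'E'
from h import *
for n in('scene','top'):
    c=grab(n,n+'2'); P=cloud(c); f=c['frame'].astype(int)
    X=P[(np.hypot(P[...,0]-525,P[...,1]+216)<60)&(P[...,2]>15)&(f.max(-1)<70)&(P[...,2]<125)]
    print(n,len(X),np.percentile(X[:,2],[50,98]))
    T=X[(X[:,2]>66)&(X[:,2]<84)];print(cv2.minEnclosingCircle(T[:,:2].astype(np.float32)),T.mean(0))
    if n=='scene':
        # tab region on strainer
        d=np.hypot(P[...,0]-495,P[...,1]-293); W=P[(d<45)&(P[...,2]>137)&(P[...,2]<180)]
        w,V=np.linalg.eigh(np.cov(W[:,:2].T)); print('tab',len(W),W.mean(0),np.degrees(np.arctan2(V[1,1],V[0,1])),np.sqrt(w),np.percentile(W[:,2],[90,98]))
s=cv2.imread('pics/scene2.png'); t=cv2.imread('pics/top2.png')
cv2.imwrite('pics/crop2.png',np.hstack([cv2.resize(s[90:290,120:340],(400,364)),cv2.resize(t[160:260,125:235],(400,364))]))
rel([470,235,360],down(-21))
E
```

```text
t: 8.92
tcp_pos: [522.8, -215.3, 127.5]
tcp_rot: [0.824, 0.567, -0.001, -0.003]
ft_force: [0.9, -0.8, 0.4]
gripper_width: 54.9
grip_force: 0.0
t: 9.42
tcp_pos: [527.0, -215.6, 354.9]
tcp_rot: [0.824, 0.567, 0.002, 0.003]
ft_force: [0.6, 0.4, 0.2]
gripper_width: 89.3
grip_force: 0.0
scene 1036 [ 71.0900298  107.97708624]
((534.30419921875, -218.65350341796875), 42.725791931152344) [ 544.31826219 -224.90943656   74.23653278]
tab 88 [497.77857158 292.1488135  154.40980594] 73.0723274081099 [ 4.91069624 11.2436376 ] [166.39679572 168.20365525]
top 494 [ 74.66821441 109.07112859]
((526.2449340820312, -212.98570251464844), 43.88092041015625) [ 528.43786587 -202.77443379   74.3564375 ]
t 9.52 tcp [ 527.6 -216.   354.2] q [ 1.14  0.39 -1.05  1.58  0.34  1.36 -0.32] w 91.44414245728751
 turn [0.0078, 0.0008, 0.0003] shift m [0.4004, -0.2152, -0.0078]
```

View pics/crop2.png

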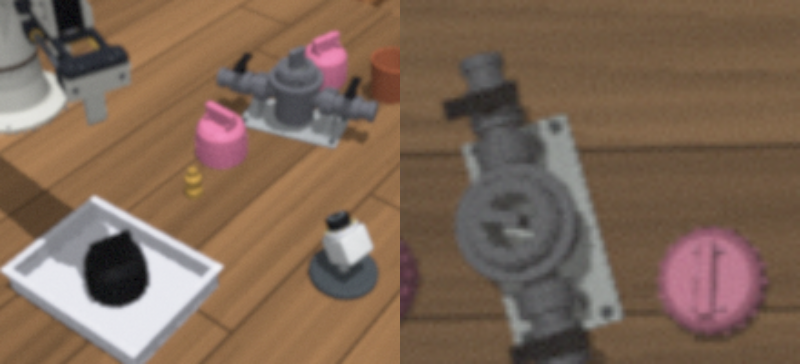

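The lid stands upright in the tray at about (118,270) in the left crop. The basket and its tab are now uncovered on the strainer at about (297,65). Next I'll go to the viewing pose.

```bash
python3 -m handwheel '[[[0,0,0],[0.035,-0.019,0],100],[[0,0,0],[0.07,-0.038,0],100],[[0,0,0],[0.105,-0.057,0],100],[[0,0,0],[0.14,-0.075,0],100],[[0,0,0],[0.175,-0.094,0],100],[[0,0,0],[0.21,-0.113,0],100],[[0,0,0],[0.245,-0.132,0],100],[[0,0,0],[0.28,-0.15,0],100]]';python3 -m handwheel '[[[0,0,0],[0.035,-0.019,0],100],[[0,0,0],[0.07,-0.038,0],100],[[0,0,0],[0.095,-0.051,0],100],[[0,0,0],[0.11,-0.06,0],100],[[0,0,0],[0.12,-0.065,0],100],[[0,0,0],[0.12,-0.065,0],100],[[0,0,0],[0.12,-0.065,0],100],[[0,0,0],[0.12,-0.065,0],100]]'; python3 - <<'E'
from h import *
c=grab('wrist','w4'); P=cloud(c)
d=np.hypot(P[...,0]-495,P[...,1]-293); W=P[(d<45)&(P[...,2]>150)&(P[...,2]<180)]
w,V=np.linalg.eigh(np.cov(W[:,:2].T)); print('tab',len(W),W.mean(0),np.degrees(np.arctan2(V[1,1],V[0,1])),np.sqrt(w),np.percentile(W[:,2],[5,50,90,98]))
print(cv2.minAreaRect(W[:,:2].astype(np.float32)))
F=P[(d<48)&(P[...,2]>115)&(P[...,2]<140)];print('flange',cv2.minEnclosingCircle(F[:,:2].astype(np.float32)),np.percentile(F[:,2],[50,95]))
cv2.imwrite('pics/crop3.png',cv2.resize(cv2.imread('pics/w4.png')[20:200,160:360],(600,540)))
rel([495,294,136],down(-21))
E
```

```text
t: 10.18
tcp_pos: [484.1, 100.5, 348.6]
tcp_rot: [0.824, 0.566, -0.001, 0.0]
ft_force: [1.8, -0.3, 0.2]
gripper_width: 91.9
grip_force: 0.0
t: 10.85
tcp_pos: [467.8, 233.2, 348.8]
tcp_rot: [0.824, 0.566, -0.001, 0.0]
ft_force: [0.5, -1.0, -1.7]
gripper_width: 91.8
grip_force: 0.0
tab 354 [494.56080627 297.77188601 166.65327776] 77.93724783468625 [3.425751   9.65964222] [165.10092777 166.71267875 167.72081604 168.21685532]
((494.45648193359375, 297.37298583984375), (33.81016159057617, 11.945455551147461), 78.0834732055664)
flange ((494.3968505859375, 297.3975830078125), 40.02696228027344) [132.36768855 134.00171167]
t 10.9 tcp [468.1 232.9 349. ] q [ 0.45  0.32 -1.18  1.69  0.31  1.34 -1.16] w 91.72968823588867
 turn [-0.0004, 0.0012, -0.0017] shift m [0.0669, 0.0032, 0.2129]
```

View pics/crop3.png

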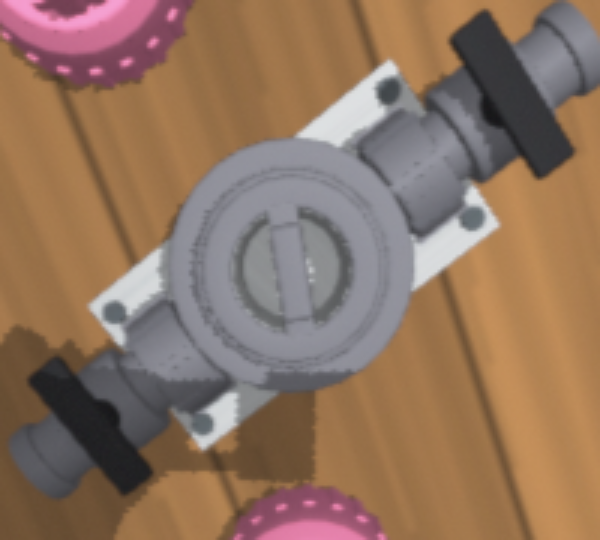

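The tab is clear in the crop at about (290,268). Its long side runs at 78°, so the fingers close along −12°.

```bash
python3 -m handwheel '[[[0,0,-0.1],[0.03,0.001,0.02],100],[[0,0,-0.157],[0.06,0.0029,0.05],100],[[0,0,-0.157],[0.0676,0.0029,0.09],100],[[0,0,-0.157],[0.0676,0.0029,0.12],100],[[0,0,-0.157],[0.0676,0.0029,0.15],100],[[0,0,-0.157],[0.0676,0.0029,0.17],100],[[0,0,-0.157],[0.0676,0.0029,0.19],70],[[0,0,-0.157],[0.0676,0.0029,0.195],70]]'; python3 -m handwheel '[[[0,0,0],[0,0,0],70],[[0,0,0],[0,0,0],70],[[0,0,0],[0,0,0],70]]'; python3 -c "
from h import *
rel([495,295,137],down(-12))"
```

```text
t: 11.57
tcp_pos: [493.8, 293.3, 151.0]
tcp_rot: [0.778, 0.628, -0.003, -0.0]
ft_force: [0.1, -0.9, -0.1]
gripper_width: 82.8
grip_force: 0.0
t: 11.82
tcp_pos: [495.7, 296.8, 156.1]
tcp_rot: [0.777, 0.629, 0.001, 0.0]
ft_force: [-0.5, 0.4, 0.6]
gripper_width: 65.2
grip_force: 0.0
t 11.82 tcp [495.7 296.8 156.1] q [ 0.15  0.64 -1.01  1.79  0.61  1.06 -1.29] w 65.23405205071342
 turn [0.0018, -0.0015, -0.0008] shift m [-0.0019, -0.0004, 0.0191]
```

```bash
python3 -m handwheel '[[[0,0,0],[-0.001,0,0.01],30],[[0,0,0],[-0.001,0,0.018],30],[[0,0,0],[-0.001,0,0.018],30],[[0,0,0],[-0.001,0,0.018],0],[[0,0,0],[-0.001,0,0.018],0],[[0,0,0],[-0.001,0,0.018],0],[[0,0,0],[-0.001,0,0.018],0],[[0,0,0],[-0.001,0,0.018],0]]'; python3 -m handwheel '[[[0,0,0],[0,0,0],0],[[0,0,0],[0,0,0],0],[[0,0,0],[0,0,0],0],[[0,0,0],[0,0,0],0],[[0,0,0],[0,0,0],0],[[0,0,0],[0,0,0],0]]'
```

```text
t: 12.48
tcp_pos: [494.6, 295.8, 136.9]
tcp_rot: [0.777, 0.629, 0.0, 0.0]
ft_force: [0.2, 0.3, -0.9]
gripper_width: 15.4
grip_force: 0.0
t: 12.98
tcp_pos: [494.5, 295.7, 136.8]
tcp_rot: [0.777, 0.629, 0.0, 0.0]
ft_force: [-0.5, 0.3, 2.0]
gripper_width: 11.8
grip_force: 30.0
```

```bash
python3 -m handwheel '[[[0,0,0],[0,0,-0.01],0],[[0,0,0],[0,0,-0.03],0],[[0,0,0],[0,0,-0.05],0],[[0,0,0],[0,0,-0.07],0],[[0,0,0],[0,0,-0.09],0],[[0,0,0],[0,0,-0.11],0],[[0,0,0],[0,0,-0.13],0],[[0,0,0],[0,0,-0.15],0]]'; python3 -m handwheel '[[[0,0,0],[0,0,-0.02],0],[[0,0,0],[0,0,-0.04],0],[[0,0,0],[0,0,-0.05],0],[[0,0,0],[0,0,-0.05],0]]'; cat >> h.py <<'E'
def final(dist,yawaz=170.5,lens=(761.5,30,109),tab=None):
    a=np.radians(yawaz); e=np.radians(55); u=np.array([np.cos(e)*np.cos(a),np.cos(e)*np.sin(a),np.sin(e)])
    # TCP height above basket bottom: 48 mm was bottom height at grasp, TCP 137
    pos=np.array(lens)+u*(dist+137-48)
    R0=Ro.from_quat(sense()['tcp_rot']); z0=R0.as_matrix()[:,2]; ax=np.cross(z0,-u); s=np.linalg.norm(ax)
    return pos,Ro.from_rotvec(ax/s*np.arctan2(s,z0@-u))*R0
E
python3 - <<'E'
from h import *
for d in (150,230):
    p,R=final(d); print(p); rel(p,R)
print(sense()['ft_force'],sense()['grip_force'])
E
```

```text
t: 13.65
tcp_pos: [494.2, 295.4, 288.0]
tcp_rot: [0.777, 0.629, -0.0, 0.0]
ft_force: [0.3, -0.2, -0.9]
gripper_width: 11.8
grip_force: 30.0
t: 13.98
tcp_pos: [495.1, 296.6, 339.2]
tcp_rot: [0.777, 0.629, 0.002, 0.0]
ft_force: [0.7, -0.0, -0.6]
gripper_width: 11.5
grip_force: 30.0
[626.29526685  52.62551281 304.77733859]
t 13.98 tcp [495.1 296.6 339.2] q [ 0.25  0.46 -1.15  1.59  0.43  1.37 -1.15] w 11.512444650952407
 turn [-0.6072, 0.0243, 0.0] shift m [-0.2114, 0.1789, 0.0344]
[581.0384524   60.19890621 370.30950213]
t 13.98 tcp [495.1 296.6 339.2] q [ 0.25  0.46 -1.15  1.59  0.43  1.37 -1.15] w 11.512444650952407
 turn [-0.6072, 0.0243, 0.0] shift m [-0.2133, 0.1332, -0.0312]
[ 0.69911174 -0.03713378 -0.64096532] 29.999899864196777
```

```bash
python3 -m handwheel '[[[-0.05,0,0],[-0.02,0.012,-0.005],0],[[-0.12,0,0],[-0.05,0.031,-0.01],0],[[-0.2,0.01,0],[-0.085,0.053,-0.015],0],[[-0.28,0.01,0],[-0.12,0.075,-0.02],0],[[-0.36,0.015,0],[-0.155,0.097,-0.025],0],[[-0.44,0.018,0],[-0.185,0.116,-0.03],0],[[-0.52,0.02,0],[-0.205,0.128,-0.03],0],[[-0.607,0.024,0],[-0.213,0.133,-0.031],0]]'; python3 -m handwheel '[[[0,0,0],[0,0,0],0],[[0,0,0],[0,0,0],0],[[0,0,0],[0,0,0],0]]'; python3 - <<'E'
from h import *
for d in (230,150):
    p,R=final(d); print(p); rel(p,R)
for n in('scene','wrist'):
    c=grab(n,n+'5')
s=cv2.imread('pics/scene5.png'); t=cv2.imread('pics/wrist5.png')
cv2.imwrite('pics/crop5.png',np.hstack([cv2.resize(s[60:280,150:370],(400,400)),cv2.resize(t,(400,400))]))
E
```

```text
t: 14.65
tcp_pos: [580.6, 53.0, 367.1]
tcp_rot: [0.744, 0.597, 0.197, 0.227]
ft_force: [-0.7, 1.9, -2.2]
gripper_width: 11.6
grip_force: 30.0
t: 14.9
tcp_pos: [580.4, 60.8, 367.8]
tcp_rot: [0.741, 0.601, 0.197, 0.224]
ft_force: [0.0, -0.4, -0.3]
gripper_width: 11.9
grip_force: 30.0
[581.0384524   60.19890621 370.30950213]
t 14.9 tcp [580.4  60.8 367.8] q [ 0.98 -0.16 -1.15  2.04  0.12  0.61 -0.5 ] w 11.927421738364153
 turn [-0.0048, 0.0015, -0.0] shift m [-0.0004, 0.0021, -0.0016]
[626.29526685  52.62551281 304.77733859]
t 14.9 tcp [580.4  60.8 367.8] q [ 0.98 -0.16 -1.15  2.04  0.12  0.61 -0.5 ] w 11.927421738364153
 turn [-0.0048, 0.0015, -0.0] shift m [-0.0002, 0.0025, 0.0784]
```

View pics/crop5.png

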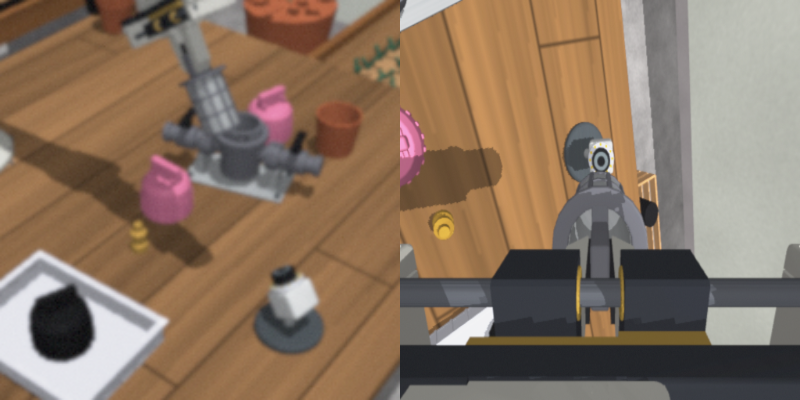

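The scene crop shows the basket held, tipped toward the camera, with the lid in the tray. The wrist view has the lens at about pixel (257,154), just past the basket's far edge. I'll refine the lens position and axis from this view.

```bash
python3 - <<'E'
from h import *
c=dict(np.load('pics/wrist5.npz')); P=cloud(c); f=c['frame'].astype(int); o=-c['R'].T@c['t']
d=np.linalg.norm(P-[761.5,30,109],axis=-1)
m=(d<40); print(m.sum())
B=P[m&(d<18)]; print('bk',len(B),B.mean(0))
k=m&(f.max(-1)<70)
v,u=np.nonzero(k); print('dark px',len(u),u.mean(),v.mean(),cv2.minEnclosingCircle(np.stack([u,v],1).astype(np.float32)))
for uv in((257,153.6),(u.mean(),v.mean())):
    r=c['R'].T@np.array([(uv[0]-c['cx'])/c['fx'],(uv[1]-c['cy'])/c['fy'],1]); print('ray@109',o+r*(109-o[2])/r[2])
W=P[m&(f.min(-1)>150)]; 
for i in range(3):
    q=W.mean(0); n=np.linalg.svd(W-q,full_matrices=False)[2][2]; n*=np.sign(n[2]); e=abs((W-q)@n); W=W[e<max(4,np.median(e)*2)]
print('plane',len(W),q,n,np.degrees(np.arctan2(n[1],n[0])),np.degrees(np.arcsin(n[2])),np.median(e))
F=P[(np.hypot(P[...,0]-787,P[...,1]-25)<62)&(P[...,2]>8)&(P[...,2]<35)];print('foot',cv2.minEnclosingCircle(F[:,:2].astype(np.float32)))
cv2.imwrite('pics/lens5.png',cv2.resize(cv2.imread('pics/wrist5.png')[100:200,190:310],(720,600),interpolation=cv2.INTER_CUBIC))
E
```

```text
825
bk 375 [761.328063    31.53258509 109.56722027]
dark px 137 256.37226277372264 152.007299270073 ((257.0, 153.5), 11.236202239990234)
ray@109 [761.83872288  32.54902548 109.        ]
ray@109 [761.21807472  35.32914227 109.        ]
plane 264 [774.581432    38.64228936  95.00738291] [-0.5682377   0.09777064  0.81703538] 170.23731333422634 54.78911575086116 0.7261020470603738
foot ((785.2100219726562, 28.523210525512695), 54.55390930175781)
```

View pics/lens5.png

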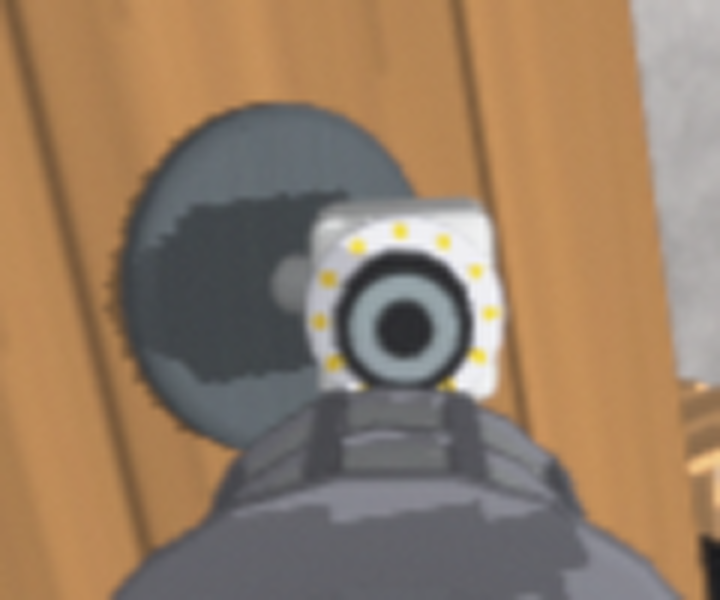

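The plane fitted to the lens ring gives azimuth 170.2° and elevation 54.8°, which confirms the target. I'll move in along tool z.

```bash
python3 -m handwheel '[[[-0.004,0.001,0],[0,0.002,0.01],0],[[-0.004,0.001,0],[0,0.002,0.03],0],[[-0.004,0.001,0],[0,0.002,0.05],0],[[-0.004,0.001,0],[0,0.002,0.065],0],[[-0.004,0.001,0],[0,0.002,0.074],0],[[-0.004,0.001,0],[0,0.002,0.078],0],[[-0.004,0.001,0],[0,0.002,0.078],0],[[-0.004,0.001,0],[0,0.002,0.078],0]]'; python3 -m handwheel '[[[0,0,0],[0,0,0],0],[[0,0,0],[0,0,0],0],[[0,0,0],[0,0,0],0],[[0,0,0],[0,0,0],0],[[0,0,0],[0,0,0],0],[[0,0,0],[0,0,0],0]]'; python3 - <<'E'
from h import *
p,R=final(150,lens=(761.5,30.5,109)); print(p); rel(p,R)
c=grab('scene','scene6'); P=cloud(c); f=c['frame'].astype(int)
a=np.radians(170.3);e=np.radians(55);u=np.array([np.cos(e)*np.cos(a),np.cos(e)*np.sin(a),np.sin(e)]);Q=P-[761.5,30.5,109]; z=Q@u; r=np.linalg.norm(Q-z[...,None]*u,axis=-1)
m=(r<45)&(z>60)&(z<260); print('basket z along LOS',m.sum(),np.percentile(z[m],[0.5,2,5,50]))
k=m&(z<225); X=P[k]; 
# midline of silhouette
w,V=np.linalg.eigh(np.cov(X.T)); print('pca axis vs LOS deg',np.degrees(np.arccos(abs(V[:,2]@u))))
E
python3 -c "
import cv2;s=cv2.imread('pics/scene6.png');cv2.imwrite('pics/crop6.png',cv2.resize(s[120:300,130:350],(733,600)))"
```

```text
t: 15.67
tcp_pos: [626.0, 53.9, 304.9]
tcp_rot: [0.741, 0.601, 0.2, 0.224]
ft_force: [0.6, 0.3, -1.2]
gripper_width: 11.7
grip_force: 30.0
t: 16.17
tcp_pos: [625.8, 51.3, 305.1]
tcp_rot: [0.741, 0.6, 0.199, 0.227]
ft_force: [-0.3, 0.9, -0.9]
gripper_width: 11.7
grip_force: 30.0
[626.29526685  53.12551281 304.77733859]
t 16.17 tcp [625.8  51.3 305.1] q [ 0.89  0.21 -1.26  2.04  0.86  0.63 -1.13] w 11.685553605839223
 turn [0.0016, 0.0023, -0.0] shift m [0.0019, -0.0001, 0.0004]
basket z along LOS 879 [150.72300829 152.80943278 155.70548132 204.34945958]
pca axis vs LOS deg 0.3769639546702743
```

View pics/crop6.png

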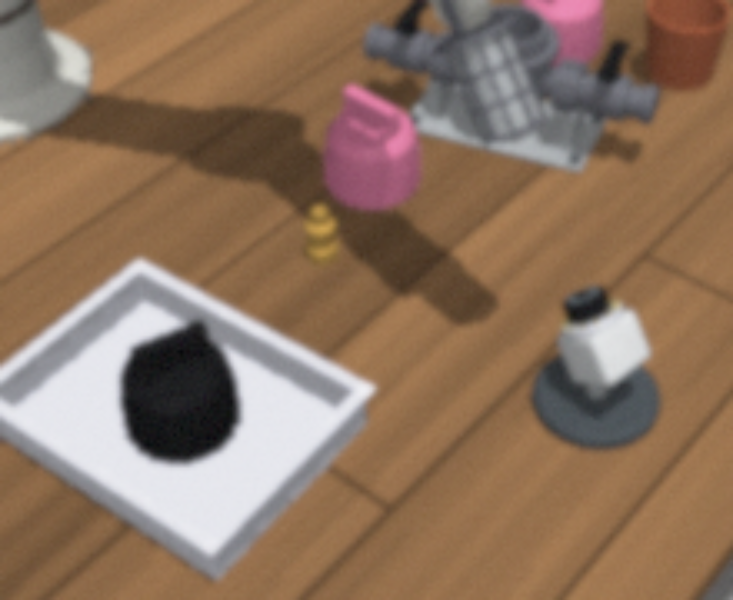

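The crop shows the basket at about (505,80) on the lens's line of sight, with its bottom 150 mm from the lens and its axis within 1°. The lid lies flat in the tray at (180,395), and the visible bystanders (pot and coupling) are where they were. Handing in.

```bash
python3 -c "
from rig import *
print(finish_job())"
```

```text
the job is handed in; nothing more can be done
None
```

I handed in the job at about 16 s of the 54 s allowed: the lid is released rim down in the tray, and the gripper holds the basket still with its bottom measured at about 150 mm from the lens and its axis within 1° of the line of sight; no verdict came back.

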